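# Set the polariser ring of a bottle strain viewer

## Task

Set up the white bottle viewer on the counter: with the outside of the fingers push the upright black fin of its ring's lever round, without pinching it, until the red pointer points squarely at the green dot. Then press the blue lamp button fully down and let it spring back. Leave the ring at the green dot, and do not move the bottles and other things standing about.

Things in the scene. Friction and masses are not known exactly. Their poses are not given: they have to be found in the camera images.
- viewer: bench strain viewer: round white housing, 232 mm across and 40 mm high, fixed to the counter. Origin: centre of its underside on the counter, on the ring's axis. Its own x axis points to its back, y to its left; the lever is on its front (-x) side. It stands at a different place and yaw each time.
- ring_axis (a point): point on the upright axis of the turning ring, at the top of the housing (z = 0.040 m), at its centre.
- ring (a joint): angle of the black polariser ring (124 mm across, top 12 mm above the housing) with its lever, rad, range -1.5 to 1.5; 0 = the lever points to the housing's front (-x), growing counter-clockwise seen from above. Starts within 0.2 of 0. Stiff friction of about 0.25 N m (some 3.5 N at the fin), no spring: it stays where it is left.
- fin (a point): middle of the upright black fin on the lever, the part to push: a flat plate 30 mm long along the lever (57 to 87 mm from the axis), 10 mm thick, from 50 to 88 mm above the counter; this point is 72 mm from the axis, 70 mm up. Pressing both its flat sides at once, over 3 N each, is pinching. The lever arm below it is 14 mm wide, top at z = 0.050 m, out to 90 mm from the axis.
- pointer (a point): point where the thin red pointer on the lever's end aims: on its line, 102 mm from the axis (the radius of the dots' centres), 43 mm above the counter; turns with the ring.
- dot_green: The one to set: green round stud, 14 mm across and 3 mm high, fixed to the white housing's rim, one of four (green, yellow, blue, black) at 102 mm from the ring's axis and at 0.55 or 1.10 rad either side of the housing's front line; which colour sits where changes. Origin: its centre, on the housing's top (z = 0.040 m).
- dot_yellow: yellow round stud, 14 mm across and 3 mm high, fixed to the white housing's rim, one of four (green, yellow, blue, black) at 102 mm from the ring's axis and at 0.55 or 1.10 rad either side of the housing's front line; which colour sits where changes. Origin: its centre, on the housing's top (z = 0.040 m).
- dot_blue: blue round stud, 14 mm across and 3 mm high, fixed to the white housing's rim, one of four (green, yellow, blue, black) at 102 mm from the ring's axis and at 0.55 or 1.10 rad either side of the housing's front line; which colour sits where changes. Origin: its centre, on the housing's top (z = 0.040 m).
- dot_black: black round stud, 14 mm across and 3 mm high, fixed to the white housing's rim, one of four (green, yellow, blue, black) at 102 mm from the ring's axis and at 0.55 or 1.10 rad either side of the housing's front line; which colour sits where changes. Origin: its centre, on the housing's top (z = 0.040 m).
- lamp_button (a joint): blue spring push button, 26 mm across, in a grey housing on the viewer's top, at its back left; value is how far it is pressed, m: 0 = up, 0.006 = fully down (takes 5 N). It springs back when let go.
- lamp_button_top (a point): centre of the button's top face; 62 mm above the counter while up, 56 mm when down; 85 mm from the ring's axis, at (+60, +60) mm in the viewer's own x, y. The grey collar round it is 42 mm across, its top 52 mm above the counter.
- bottle_a: loose glass bottle of amber drink, 77 mm across, 222 mm high, at the back; leave alone. Origin: centre of its underside.
- bottle_b: a second such bottle; leave alone. Origin: centre of its underside.
- cap: loose black screw cap, 33 mm across, 19 mm high, behind the viewer; leave alone. Origin: centre of its underside.
- marker: loose pen with blue cap, 135 mm long, 16 mm high, lying right of the viewer; leave alone. Origin: centre of its underside.
- pad: loose yellow note pad, 148 x 108 x 11 mm, lying at the right; leave alone. Origin: centre of its underside.
- label_roll: loose roll of white labels, 82 mm across, 38 mm high, at the right; leave alone. Origin: centre of its underside.
- thermometer: loose probe thermometer with white head, 183 mm long, 22 mm wide, 17 mm high, lying at the near right; leave alone. Origin: centre of its underside.
Not all that is in view belongs to the job. There is more than one size of the viewer; the one meant has the size given above.

How it is judged:
By the outcome, as a careful person would: the job done as asked, in the order asked, and still so for the second after the job is handed in, with the robot touching nothing.
It also fails if it takes over 38 s, if anything falls off the work surface, if the arm or the gripper's body presses on something with over 40 N, if the wrist force passes 120 N, or if a joint passes its speed limit or range.

## Robot

A 7-joint arm with a two-finger parallel gripper is mounted at the origin on a cart in front of the work surface, level with it; the furniture and walls round the work are solid. World frame = base frame: x ahead of the robot, y to its left, z up, the work surface at z = 0. Lengths are in m, angles in rad, forces in N, time in s.
With the tool pointing down it reaches from about 0.35 to 0.9 m from the base axis. Payload 8.1 kg.
Tool frame: the origin (TCP) lies at the very end of the fingers, on their centre line; the grasp point (between the pads) lies 19 mm behind it (bot.hold_point_z is the z of the grasp point in the tool frame, in m); z points along the fingers, y is the direction in which the jaws open and shut (so a half turn about z gives the same grasp; the last joint's range is limited). The gripper opens to 85 mm and grips with 20 to 120 N. Pads are 22 mm wide; open, the fingers measure 114 mm over their backs; the gripper's body (76 mm by 85 mm) begins 54 mm behind the grasp point. The pads swing forward as they close: fully open they stand 13 mm farther back than shut.
Start: joints at [-1.242, 0.434, 0.025, 1.573, -0.012, 1.134, -0.075], TCP at [0.262, 0.568, 0.231] pointing down, gripper open.
Joint ranges: [-2.62, 2.62], [-0.44, 2.09], [-1.27, 1.32], [0.08, 2.57], [-1.32, 4.46], [0.12, 2], [-2.74, 2.74]. Speed limits (rad/s): [2.22, 2.22, 3.01, 3.01, 3.14, 3.14, 3.14].

## Interface

Orientations are given as a rotation vector (axis times angle).
In Python, from station import bot gives the robot as it stands. The module is installed in compiled form; this text tells all that it offers.
- The arm moves only by the tool carry_out, never from a script. Its arguments are lists of equal length, an entry for each row: "hand": the opening, from 0 (shut) to 1 (fully open); "linear": the shift along the tool's x, y, z in cm, a list of three; "roll": the turn about the tool's z in rad. A call has 1 to 10 rows; each row shifts and turns the commanded pose from where the row before left it, along the tool's axes as they then stand; what a row does not reach is not made up. A row lasts 1/10 s, in which the tool goes at most 50 mm and 8.59 degrees, less where a joint would pass 70% of its speed; a pose out of reach is approached as far as the arm can. A call with a gripper value outside its range is refused whole. The fingers move at their own pace and stop on an object; the grip force is fixed at half the most. Time passes only in rows, so rows that do not move let the fingers close. It gives the time, the measured TCP pose, the force and the opening at its end, in the units of the state.
- bot.read_state(): the state, without advancing time (a new reading comes with each control period).
- bot.get_image(name): name is "scene" or "side" or "wrist"; returns a dict with "pixels" (420x560x3 uint8, blue, green, red), "fx", "fy", "cx", "cy" (pixels), "k1" (the pictures are not rectified: a ray, as slopes to the right and down, at radius r is drawn at 1 + k1 r^2 times it, then the intrinsics apply), "eye" and "orientation" of the camera in the world; the wrist camera has in their place "mount" (4x4, takes a point from camera to tool coordinates, whose origin is the TCP and whose axes are the flange's). Camera axes: x right, y down, z forward; pixel columns grow to the right and rows downward; lengths in m; the calibration is good to about 2 mm. A picture is of the moment at which its call begins: read the wrist's pose just before it. There is no depth.
- bot.close_job(): hands the job in, once; it reports no verdict.
The state is a dict: "time_s": time; "joint_positions": joint angles; "joint_vel": joint speeds; "tau": joint torques, N m; "position": TCP position; "eef_rot": TCP orientation; "wrist_force": force on the tool from outside, world axes, zero at the start; "ft_torque": the same for the moment, N m; "opening": opening from 0.0 (shut) to 1.0 (fully open).
Only numpy, scipy, OpenCV 4.12 (cv2) and the standard library are available. Lean on these libraries where they do the work, as an engineer would, in place of code of your own. Each camera call takes 0.05 s, during which the arm holds its last target.

## Working session

There is one attempt and no reset: what is moved stays moved. The work goes in short steps, Python scripts to look and compute and a tool call to move; the robot and the scene stay as the last step left them, time stands still between calls to the robot, and variables do not carry over. Pictures are saved under pics/ and viewed, and the job is handed in when it is done.

Besides the shell and the picture viewer there is one more tool, called by a JSON object that holds its "fn" and its "kwargs", one argument or row to a line. carry_out: Moves the arm, as the interface text tells. Its arguments: {"type":"object","properties":{"hand":{"type":"array"},"linear":{"type":"array"},"roll":{"type":"array"}},"required":["hand","linear","roll"]}

```bash
mkdir -p pics; cat > h.py <<'E'
import numpy as np, cv2
from scipy.spatial.transform import Rotation as R
from station import bot
def grab(name,fn):
    s=bot.read_state(); im=bot.get_image(name); cv2.imwrite('pics/'+fn,im['pixels']); 
    np.save('pics/'+fn+'.npy',{'im':im,'s':s},allow_pickle=True); return s,im
def cam(s,im):
    if 'mount' in im:
        M=np.array(im['mount']); T=np.eye(4); T[:3,:3]=R.from_rotvec(s['eef_rot']).as_matrix(); T[:3,3]=s['position']
        A=T@M; return A[:3,:3],A[:3,3]
    o=np.array(im['orientation'],float)
    Rm=o if o.shape==(3,3) else R.from_rotvec(o).as_matrix()
    return Rm,np.array(im['eye'])
def ray(s,im,uv):
    Rm,e=cam(s,im); d=np.array([(uv[0]-im['cx'])/im['fx'],(uv[1]-im['cy'])/im['fy']])
    p=d.copy()
    for _ in range(30): p=d/(1+im['k1']*(p@p))
    return e,Rm@np.array([p[0],p[1],1])
def onz(s,im,uv,z):
    e,d=ray(s,im,uv); return e+d*(z-e[2])/d[2]
def proj(s,im,P):
    Rm,e=cam(s,im); q=Rm.T@(np.array(P)-e); p=q[:2]/q[2]; p=p*(1+im['k1']*(p@p))
    return p[0]*im['fx']+im['cx'],p[1]*im['fy']+im['cy']
def load(fn):
    d=np.load('pics/'+fn+'.npy',allow_pickle=True).item(); return d['s'],d['im']
E
python3 - <<'E'
from h import *
for n in['scene','side','wrist']:
    s,im=grab(n,n+'0.png'); print({k:v for k,v in im.items() if k!='pixels'})
print(s)
E
```

```text
{'fx': 522.2013628217052, 'fy': 522.2013628217052, 'cx': 283.7083307073079, 'cy': 205.4374793459506, 'k1': -0.0895785306049786, 'eye': array([-0.46243114,  0.41335806,  1.41523191]), 'orientation': array([-1.39553807,  2.26042238, -0.83496044])}
{'fx': 453.2530994443905, 'fy': 453.2530994443905, 'cx': 282.64102441074, 'cy': 209.59306488555995, 'k1': 0.010484839445108701, 'eye': array([ 0.36695345, -1.17691332,  0.68645068]), 'orientation': array([-2.08278867,  0.12697437, -0.07835335])}
{'fx': 313.3838696515619, 'fy': 313.3838696515619, 'cx': 277.4552551520487, 'cy': 209.50411711147802, 'k1': -0.07370451997482938, 'mount': array([[-3.60493789e-04, -9.59207884e-01, -2.82701442e-01,
         7.04318293e-02],
       [ 9.99999876e-01, -2.48737507e-04, -4.31206741e-04,
        -2.16416950e-04],
       [ 3.43298454e-04, -2.82701562e-01,  9.59207855e-01,
        -1.42707926e-01],
       [ 0.00000000e+00,  0.00000000e+00,  0.00000000e+00,
         1.00000000e+00]])}
{'time_s': 0.1, 'joint_positions': array([-1.24160349,  0.43515623,  0.02498714,  1.57399745, -0.01160382,
        1.13397613, -0.07508163]), 'joint_vel': array([ 1.30581299e-03, -1.61973318e-03, -4.99493087e-05, -1.84488551e-03,
        8.95207712e-04,  1.23007836e-03,  9.58041542e-04]), 'tau': array([ 2.66427349e-03, -6.71755886e+01,  1.02808021e+00, -3.16902745e+01,
        1.58604380e-02,  7.21893724e-03,  9.36601452e-06]), 'position': array([0.26143097, 0.56721144, 0.23060613]), 'eef_rot': array([-6.73064618e-01, -3.06847070e+00,  2.17004330e-03]), 'wrist_force': array([ 0.77806574, -0.81790377,  0.04628466]), 'ft_torque': array([-0.01120904,  0.01351755,  0.00830846]), 'opening': 0.9979214404200956}
```

View pics/scene0.png

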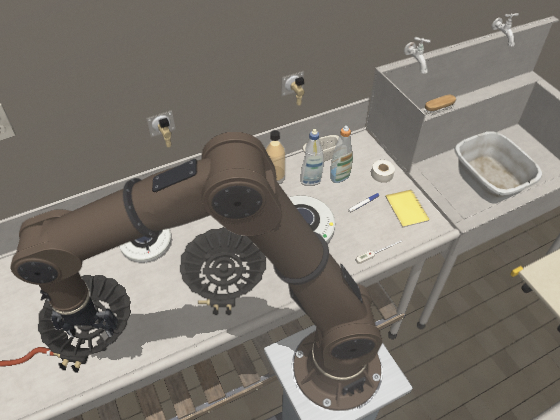

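View pics/side0.png

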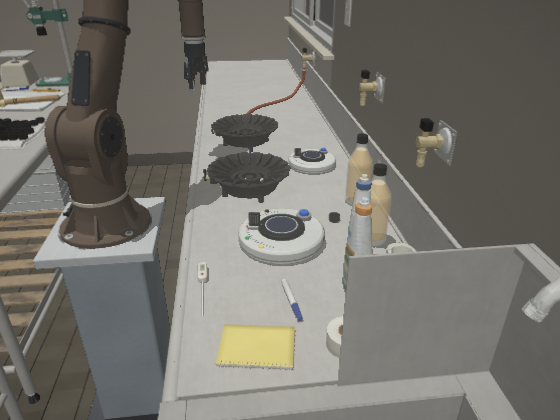

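View pics/wrist0.png

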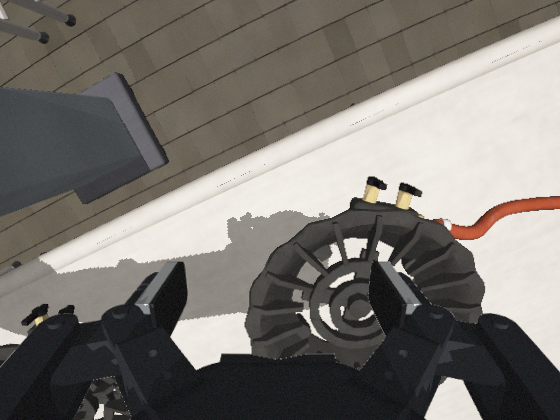

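```bash
python3 - <<'E'
from h import *
s,im=load('side0.png')
c=im['pixels'][195:270,225:340]; cv2.imwrite('pics/side0c.png',cv2.resize(c,None,fx=6,fy=6,interpolation=cv2.INTER_CUBIC))
for a,b,n in(((239,235),(325,235),'near'),((288,160),(337,160),'far')):
    p,q=onz(s,im,a,.03),onz(s,im,b,.03); print(n,p,q,np.linalg.norm(p-q))
for uv in((282,226),(312,156)):print(onz(s,im,uv,.052))
print(onz(s,im,(304,213),.062))
E
```

```text
near [ 0.37907378 -0.14900007  0.03      ] [ 0.60755313 -0.17626568  0.03      ] 0.23010047430485162
far [0.57662709 0.33620469 0.03      ] [0.75418838 0.31537517 0.03      ] 0.1787788644984669
[ 0.49443806 -0.15254185  0.052     ]
[0.6601163  0.31132067 0.052     ]
[ 0.56112217 -0.10786562  0.062     ]
```

View pics/side0c.png

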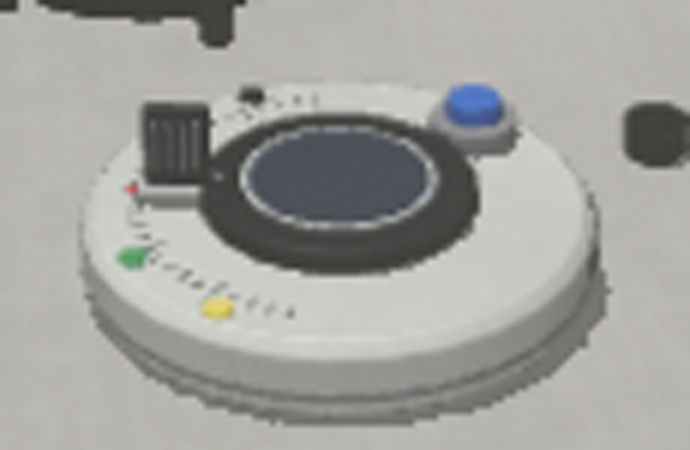

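```bash
cat >> h.py <<'E'
def rel(P,yaw=None,s=None):
    """shift in tool axes (cm) to reach world P, tool x yaw now"""
    s=s or bot.read_state(); Rm=R.from_rotvec(s['eef_rot']).as_matrix()
    tx=Rm[:,0]; print('pos',s['position'].round(4),'toolx yaw',np.arctan2(tx[1],tx[0]).round(3),'toolz',Rm[:,2].round(3))
    print('shift cm',(Rm.T@(np.array(P)-s['position'])*100).round(2))
E
python3 - <<'E'
from h import *
rel((.45,.2,.36))
rel((.40,-.15,.36))
print(R.from_rotvec(bot.read_state()['eef_rot']).as_matrix().round(3))
E
```

```text
pos [0.2614 0.5673 0.2307] toolx yaw 2.71 toolz [-0.    -0.001 -1.   ]
shift cm [-32.5  -25.48 -12.9 ]
pos [0.2614 0.5673 0.2307] toolx yaw 2.71 toolz [-0.    -0.001 -1.   ]
shift cm [-42.61 -59.36 -12.85]
[[-0.908  0.419 -0.   ]
 [ 0.419  0.908 -0.001]
 [-0.    -0.001 -1.   ]]
```

{"fn": "carry_out", "kwargs": {
  "hand": [0, 0, 0, 0, 0, 0, 0, 0, 0, 0],
  "linear": [
    [-3.2, -2.5, -1.3],
    [-3.2, -2.5, -1.3],
    [-3.2, -2.5, -1.3],
    [-3.2, -2.5, -1.3],
    [-3.2, -2.5, -1.3],
    [-3.2, -2.5, -1.3],
    [-3.2, -2.5, -1.3],
    [-3.2, -2.5, -1.3],
    [-3.2, -2.5, -1.3],
    [-3.2, -2.5, -1.3]
  ],
  "roll": [0, 0, 0, 0, 0, 0, 0, 0, 0, 0]
}}

```text
time_s: 1.15
position: [0.4479, 0.2049, 0.3618]
eef_rot: [-0.673, -3.069, -0.0]
wrist_force: [0.5, 0.2, 0.1]
opening: 0.002
```

{"fn": "carry_out", "kwargs": {
  "hand": [0, 0, 0, 0, 0, 0, 0, 0, 0, 0],
  "linear": [
    [-1.5, -3.2, 0],
    [-1.5, -3.2, 0],
    [-1.5, -3.2, 0],
    [-1.5, -3.2, 0],
    [-1.5, -3.2, 0],
    [-1.5, -3.2, 0],
    [-1.5, -3.2, 0],
    [-1.5, -3.2, 0],
    [-1.5, -3.2, 0],
    [-1.5, -3.2, 0]
  ],
  "roll": [0, 0, 0, 0, 0, 0, 0, 0, 0, 0]
}}

```text
time_s: 2.15
position: [0.4495, -0.1481, 0.3613]
eef_rot: [0.673, 3.069, 0.0]
wrist_force: [2.1, -0.4, 0.1]
opening: -0.001
```

```bash
python3 - <<'E'
from h import *
s,im=grab('wrist','w1.png'); grab('scene','sc1.png'); rel((.45,-.15,.36),s=s); print(s['joint_positions'],s['time_s'])
E
```

```text
pos [ 0.4495 -0.1481  0.3613] toolx yaw 2.71 toolz [ 0.  0. -1.]
shift cm [-0.13 -0.15  0.13]
[-0.30332434  0.07966482  0.56321653  1.74329425 -0.04400345  1.33109086
  1.4079773 ] 2.15
```

View pics/w1.png

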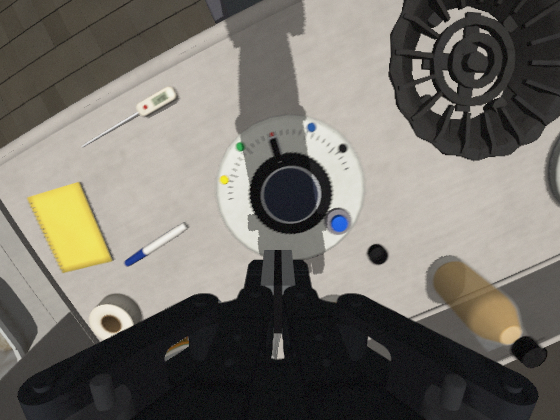

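View pics/sc1.png

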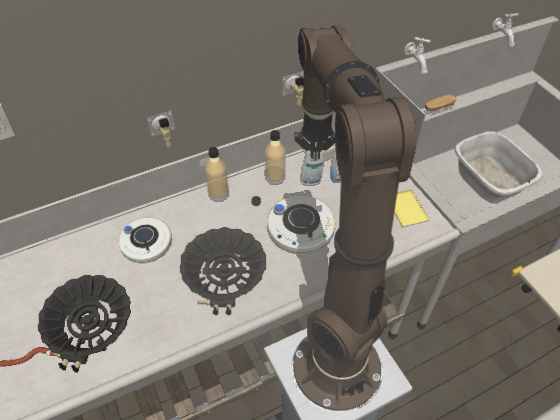

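```bash
cat > meas.py <<'E'
from h import *
import sys
def blobs(s,im,box=None,names=None):
    hsv=cv2.cvtColor(im['pixels'],cv2.COLOR_BGR2HSV); out={}
    rng={'green':((45,90,50),(85,255,255)),'yellow':((22,110,120),(33,255,255)),'blue':((100,130,70),(125,255,255)),'red':((0,100,60),(8,255,255)),'red2':((172,100,60),(180,255,255))}
    for n,(a,b) in rng.items():
        m=cv2.inRange(hsv,a,b); k,l,st,c=cv2.connectedComponentsWithStats(m)
        for i in range(1,k):
            x,y=c[i]
            if st[i,4]>=4 and (box is None or box[0]<x<box[2] and box[1]<y<box[3]): out.setdefault(n,[]).append((x.round(1),y.round(1),st[i,4]))
    return out
E
python3 - <<'E'
from meas import *
s,im=load('w1.png'); print(blobs(s,im,(210,110,370,270)))
c=im['pixels'][105:270,205:375]; cv2.imwrite('pics/w1c.png',cv2.resize(c,None,fx=3.5,fy=3.5,interpolation=cv2.INTER_CUBIC))
s,im=load('side0.png'); print(blobs(s,im,(225,195,340,270)))
s,im=load('sc1.png'); print(blobs(s,im,(260,190,340,255)))
E
```

```text
{'green': [(np.float64(240.0), np.float64(146.4), np.int32(49))], 'yellow': [(np.float64(223.8), np.float64(179.5), np.int32(56))], 'blue': [(np.float64(311.0), np.float64(126.9), np.int32(42)), (np.float64(338.8), np.float64(223.0), np.int32(220))], 'red': [(np.float64(271.1), np.float64(133.9), np.int32(8))]}
{'green': [(np.float64(246.7), np.float64(237.6), np.int32(7))], 'yellow': [(np.float64(261.0), np.float64(246.0), np.int32(11))], 'blue': [(np.float64(303.4), np.float64(211.8), np.int32(32))]}
{'green': [(np.float64(324.5), np.float64(235.0), np.int32(4))], 'yellow': [(np.float64(331.0), np.float64(223.7), np.int32(7))], 'blue': [(np.float64(278.6), np.float64(206.9), np.int32(27))]}
```

View pics/w1c.png

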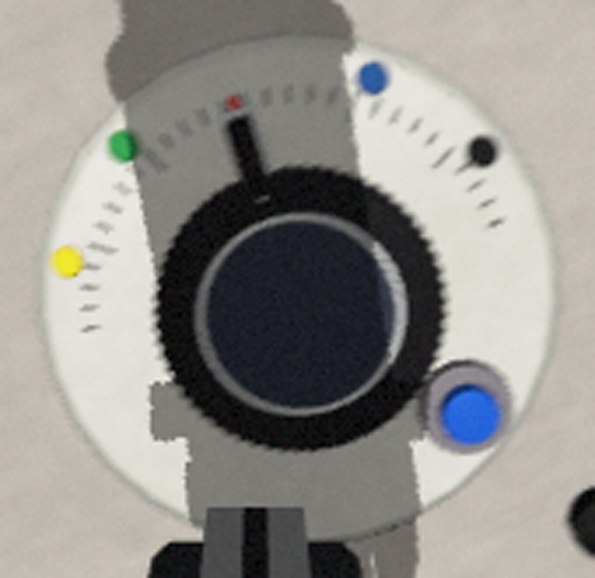

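```bash
cat >> meas.py <<'E'
from scipy.optimize import least_squares
def fit(pts,verbose=1):
    # pts: list of (world xy, local xy)
    W=np.array([p[0] for p in pts]);L=np.array([p[1] for p in pts])
    f=lambda v:((L@np.array([[np.cos(v[2]),np.sin(v[2])],[-np.sin(v[2]),np.cos(v[2])]])+v[:2])-W).ravel()
    r=least_squares(f,[.5,-.15,0]); 
    if verbose: print('fit',r.x.round(4),'res mm',(r.fun.reshape(-1,2)*1000).round(1).tolist())
    return r.x
def loc(a): return (-.102*np.cos(a),-.102*np.sin(a))
E
python3 - <<'E'
from meas import *
s,im=load('w1.png')
bk=(205+482/3.5,105+151/3.5)
P=[(onz(s,im,u,.042)[:2],loc(a)) for u,a in(((240,146.4),.55),((223.8,179.5),1.1),((311,126.9),-.55),(bk,-1.1))]
P.append((onz(s,im,(338.8,223),.062)[:2],(.06,.06)))
v=fit(P)
r=onz(s,im,(271.1,133.9),.044)[:2]-v[:2]; print('red',np.hypot(*r),(np.arctan2(r[1],r[0])-np.pi-v[2]+np.pi)%(2*np.pi)-np.pi)
s,im=load('side0.png')
fit([(onz(s,im,u,z)[:2],l) for u,z,l in(((246.7,237.6),.042,loc(.55)),((261,246),.042,loc(1.1)),((303.4,211.8),.060,(.06,.06)))])
s,im=load('sc1.png')
fit([(onz(s,im,u,z)[:2],l) for u,z,l in(((324.5,235),.042,loc(.55)),((331,223.7),.042,loc(1.1)),((278.6,206.9),.061,(.06,.06)))])
c,sn=np.cos(v[2]),np.sin(v[2]);M=np.array([[c,-sn],[sn,c]])
print('button',v[:2]+M@[.06,.06],'green',v[:2]+M@loc(.55),'fin',v[:2]+r/np.hypot(*r)*.072)
E
```

```text
fit [ 0.4935 -0.1477 -0.1705] res mm [[-0.4, -0.2], [-0.3, -0.1], [-0.2, 0.1], [-0.8, -0.1], [1.7, 0.3]]
red 0.09215922149265281 0.04973499373910828
fit [ 0.4927 -0.1453 -0.1751] res mm [[-0.4, 0.0], [-0.6, -0.9], [1.1, 0.9]]
fit [ 0.4913 -0.1439 -0.1609] res mm [[-1.5, 0.3], [1.1, -0.3], [0.4, -0.0]]
button [ 0.562771   -0.09877906] green [ 0.39871844 -0.18551629] fin [ 0.42198518 -0.13905564]
```

```bash
cat > plan.py <<'E'
from h import *
C=np.array([.493,-.146]); YAW=-.172
def pose(th,r=.075,d=.0195):
    a=np.pi+YAW+th; u=np.array([np.cos(a),np.sin(a)]); n=np.array([u[1],-u[0]])
    return C+r*u+d*n, a
def steps(target_xy,z,target_yaw,s=None):
    s=s or bot.read_state(); Rm=R.from_rotvec(s['eef_rot']).as_matrix()
    y0=np.arctan2(Rm[1,0],Rm[0,0]); roll=-((target_yaw-y0+np.pi)%(2*np.pi)-np.pi)
    P=np.r_[target_xy,z]; d=Rm.T@(P-s['position'])*100
    print('at',s['position'].round(4),'yaw',y0.round(3),'-> first shift',d.round(2),'then roll',roll.round(3))
E
python3 - <<'E'
from plan import *
for z in(.14,.06):
    p,a=pose(-.15); print(p,a); steps(p,z,a)
E
```

```text
[ 0.42802573 -0.10376738] 2.819592653589793
at [ 0.4488 -0.1518  0.3614] yaw 2.702 -> first shift [ 3.94  3.5  22.14] then roll -0.117
[ 0.42802573 -0.10376738] 2.819592653589793
at [ 0.4488 -0.1518  0.3614] yaw 2.702 -> first shift [ 3.95  3.51 30.14] then roll -0.117
```

{"fn": "carry_out", "kwargs": {
  "hand": [0, 0, 0, 0, 0, 0, 0, 0, 0],
  "linear": [
    [0.8, 0.7, 4],
    [0.8, 0.7, 4],
    [0.8, 0.7, 4],
    [0.8, 0.7, 4],
    [0.75, 0.7, 4],
    [0, 0, 2],
    [0, 0, 0],
    [0, 0, 0],
    [0, 0, 0]
  ],
  "roll": [0, 0, 0, 0, 0, -0.117, 0, 0, 0]
}}

```text
time_s: 3.15
position: [0.4297, -0.0987, 0.1426]
eef_rot: [0.496, 3.1, 0.001]
wrist_force: [0.1, 0.4, 0.4]
opening: -0.002
```

```bash
python3 - <<'E'
from plan import *
s,im=grab('wrist','w2.png')
p,a=pose(-.15);steps(p,.06,a)
E
```

```text
at [ 0.4297 -0.0987  0.1426] yaw 2.825 -> first shift [ 0.02 -0.55  8.26] then roll 0.005
```

View pics/w2.png

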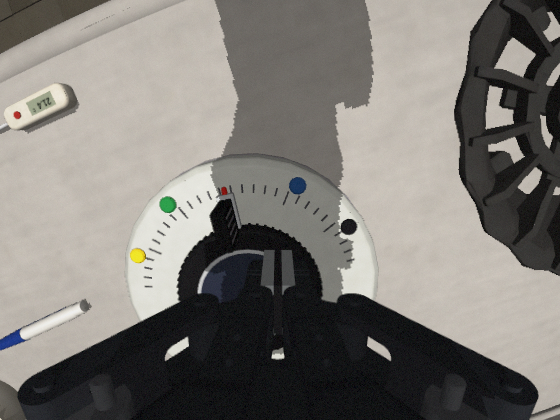

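```bash
cat >> meas.py <<'E'
def locate(fn,bk=None,box=None):
    s,im=load(fn); b=blobs(s,im,box); print({k:[tuple(map(float,x)) for x in v] for k,v in b.items()}); return s,im,b
E
python3 - <<'E'
from meas import *
s,im,b=locate('w2.png',box=(120,150,390,300))
c=im['pixels'][150:310,120:390]; cv2.imwrite('pics/w2c.png',cv2.resize(c,None,fx=2.9,fy=2.9,interpolation=cv2.INTER_CUBIC))
Rm=R.from_rotvec(s['eef_rot']).as_matrix()
for y in(-.0145,0,.0145): print(proj(s,im,s['position']+Rm@[0,y,0]),proj(s,im,s['position']+Rm@[.011,y,0]))
gy=cv2.cvtColor(im['pixels'],cv2.COLOR_BGR2GRAY)[215:240,335:362]; m=(gy<50).astype(np.uint8); k,l,st,c=cv2.connectedComponentsWithStats(m); print(st,c+[335,215])
E
```

```text
{'green': [(167.4, 204.3, 206.0)], 'yellow': [(137.3, 255.4, 182.0)], 'blue': [(297.2, 185.1, 211.0)], 'red': [(223.6, 190.6, 39.0)]}
(np.float64(249.43961154041634), np.float64(263.823487312021)) (np.float64(248.82669728971908), np.float64(243.51503048511245))
(np.float64(278.3363304768726), np.float64(263.8519911088158)) (np.float64(278.34735591498554), np.float64(243.5312018518634))
(np.float64(307.23250158922235), np.float64(263.8118356938498)) (np.float64(307.86740539603625), np.float64(243.50268965540343))
[[  0   0  27  25 490]
 [  6   4  16  15 184]
 [  1  19   1   1   1]] [[347.94897959 227.25714286]
 [348.20108696 226.27717391]
 [336.         234.        ]]
```

View pics/w2c.png

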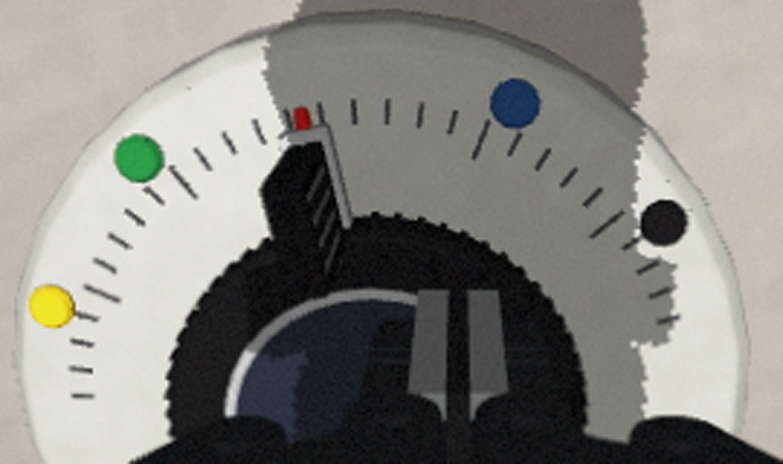

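```bash
cat >> meas.py <<'E'
def solve(s,im,obs,red=None):
    """obs: dict name->uv ; dots at z .043 (top), button .062"""
    L={'green':(loc(.55),.043),'yellow':(loc(1.1),.043),'blue':(loc(-.55),.043),'black':(loc(-1.1),.043),'button':((.06,.06),.062)}
    v=fit([(onz(s,im,u,L[n][1])[:2],L[n][0]) for n,u in obs.items()])
    if red is not None:
        r=onz(s,im,red,.0445)[:2]-v[:2]; print('red r,th',np.hypot(*r).round(4),((np.arctan2(r[1],r[0])-np.pi-v[2]+np.pi)%(2*np.pi)-np.pi).round(4))
    return v
E
python3 - <<'E'
from meas import *
s,im=load('w2.png')
v=solve(s,im,{'green':(167.4,204.3),'yellow':(137.3,255.4),'blue':(297.2,185.1),'black':(348.2,226.3)},(223.6,190.6))
E
```

```text
fit [ 0.4931 -0.1453 -0.1699] res mm [[-0.3, -0.5], [0.0, -0.6], [-0.1, 0.3], [0.3, 0.8]]
red r,th 0.0915 0.0546
```

{"fn": "carry_out", "kwargs": {
  "hand": [0, 0, 0, 0, 0, 0],
  "linear": [
    [0, -0.2, 3],
    [0, -0.2, 3],
    [0, -0.1, 2.2],
    [0, 0, 0],
    [0, 0, 0],
    [0, 0, 0]
  ],
  "roll": [0, 0, 0, 0, 0, 0]
}}

```text
time_s: 3.8
position: [0.4283, -0.1033, 0.0607]
eef_rot: [0.493, 3.1, 0.001]
wrist_force: [-0.0, 0.5, 1.2]
opening: -0.001
```

```bash
sed -i 's/C=.*/C=np.array([.493,-.1455]); YAW=-.170/' plan.py; cat >> plan.py <<'E'
def where(s=None):
    s=s or bot.read_state(); Rm=R.from_rotvec(s['eef_rot']).as_matrix()
    y0=np.arctan2(Rm[1,0],Rm[0,0]); q=s['position'][:2]-C
    u=np.array([np.cos(y0),np.sin(y0)]); n=np.array([u[1],-u[0]])
    print('th_tool',((y0-np.pi-YAW+np.pi)%(2*np.pi)-np.pi).round(3),'r',(q@u).round(4),'d',(q@n).round(4),'z',s['position'][2].round(4),'F',s['wrist_force'].round(1),'t',s['time_s'],'j7',s['joint_positions'].round(2))
E
python3 - <<'E'
from plan import *
where()
# unit step: rotate about C by dth from (r,d)
for dth in(.06,):
  r,d=7.5,1.95
  c,sn=np.cos(dth),np.sin(dth)
  # centre in tool frame at (-r, -d) (tool y = cw normal); ccw rotation = -dth in tool(x,y) sense
  Rt=np.array([[c,sn],[-sn,c]]); cc=np.array([-r,-d]); print(cc+Rt@(-cc))
E
```

```text
th_tool -0.145 r 0.0746 d 0.02 z 0.0607 F [-0.   0.5  1.2] t 3.8 j7 [-0.19  0.4   0.4   2.22 -0.29  0.56  1.68]
[ 0.10343386 -0.453239  ]
```

{"fn": "carry_out", "kwargs": {
  "hand": [0, 0, 0, 0, 0, 0, 0, 0, 0, 0],
  "linear": [
    [0.1, -0.45, 0],
    [0.1, -0.45, 0],
    [0.1, -0.45, 0],
    [0.1, -0.45, 0],
    [0.1, -0.45, 0],
    [0.1, -0.45, 0],
    [0.1, -0.45, 0],
    [0.1, -0.45, 0],
    [0, 0, 0],
    [0, 0, 0]
  ],
  "roll": [-0.06, -0.06, -0.06, -0.06, -0.06, -0.06, -0.06, -0.06, 0, 0]
}}

```text
time_s: 4.8
position: [0.4162, -0.138, 0.0602]
eef_rot: [-0.256, 3.129, -0.001]
wrist_force: [0.5, 0.6, -0.7]
opening: 0.0
```

```bash
python3 - <<'E'
from meas import *
from plan import where
s,im=grab('wrist','w3.png'); where(s)
print(blobs(s,im,(20,50,500,330)))
E
```

```text
th_tool 0.333 r 0.0745 d 0.0199 z 0.0602 F [ 0.5  0.6 -0.7] t 4.8 j7 [-0.01  0.39  0.26  2.22 -0.19  0.55  2.13]
{'green': [(np.float64(201.3), np.float64(207.0), np.int32(478))], 'yellow': [(np.float64(120.3), np.float64(250.8), np.int32(419))], 'blue': [(np.float64(381.3), np.float64(265.4), np.int32(382))], 'red': [(np.float64(241.8), np.float64(222.8), np.int32(93))]}
```

View pics/w3.png

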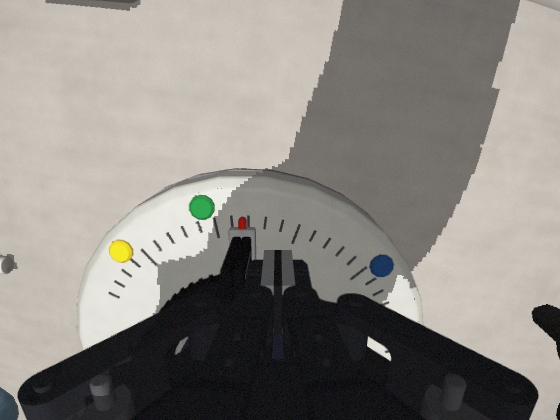

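```bash
python3 - <<'E'
from meas import *
s,im=load('w3.png')
v=solve(s,im,{'green':(201.3,207),'yellow':(120.3,250.8),'blue':(381.3,265.4)},(241.8,222.8))
E
```

```text
fit [ 0.4928 -0.1456 -0.1707] res mm [[-0.2, -0.3], [0.2, -0.7], [0.0, 1.0]]
red r,th 0.091 0.3348
```

{"fn": "carry_out", "kwargs": {
  "hand": [0, 0, 0, 0, 0, 0],
  "linear": [
    [0.1, -0.45, 0],
    [0.1, -0.45, 0],
    [0.1, -0.45, 0],
    [0.03, -0.15, 0],
    [0, 0, 0],
    [0, 0, 0]
  ],
  "roll": [-0.06, -0.06, -0.06, -0.02, 0, 0]
}}

```text
time_s: 5.45
position: [0.4159, -0.1531, 0.0594]
eef_rot: [-0.568, 3.09, -0.0]
wrist_force: [0.2, 1.3, 0.3]
opening: 0.003
```

```bash
python3 - <<'E'
from meas import *
from plan import where
s,im=grab('wrist','w4.png'); where(s)
b=blobs(s,im,(20,50,500,330)); print(b)
g=lambda n:b[n][0][:2]
solve(s,im,{'green':g('green'),'yellow':g('yellow'),'blue':g('blue')},g('red'))
c=im['pixels'][160:310,80:400]; cv2.imwrite('pics/w4c.png',cv2.resize(c,None,fx=2.4,fy=2.4,interpolation=cv2.INTER_CUBIC))
E
```

```text
th_tool 0.533 r 0.0747 d 0.0203 z 0.0594 F [0.2 1.3 0.3] t 5.45 j7 [ 0.07  0.39  0.2   2.2  -0.15  0.56  2.32]
{'green': [(np.float64(237.8), np.float64(203.8), np.int32(508))], 'yellow': [(np.float64(143.7), np.float64(231.4), np.int32(454))], 'blue': [(np.float64(396.9), np.float64(292.5), np.int32(342))], 'red': [(np.float64(242.3), np.float64(224.2), np.int32(94))]}
fit [ 0.4928 -0.146  -0.1712] res mm [[-0.2, -0.3], [0.2, -0.8], [0.0, 1.0]]
red r,th 0.0909 0.526
```

View pics/w4c.png

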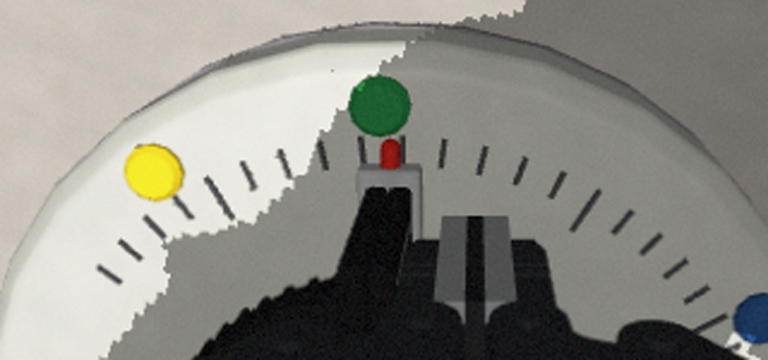

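{"fn": "carry_out", "kwargs": {
  "hand": [0, 0, 0, 0],
  "linear": [
    [0.03, -0.17, 0],
    [0, 0, 0],
    [0, 0, 0],
    [0, 0, 0]
  ],
  "roll": [-0.02, 0, 0, 0]
}}

```text
time_s: 5.9
position: [0.4161, -0.1547, 0.0593]
eef_rot: [0.601, -3.083, -0.0]
wrist_force: [-0.5, 2.1, 1.5]
opening: 0.005
```

```bash
python3 - <<'E'
from meas import *
from plan import where
s,im=grab('wrist','w5.png'); where(s)
b=blobs(s,im,(20,50,500,330)); print(b)
g=lambda n:b[n][0][:2]
v=solve(s,im,{'green':g('green'),'yellow':g('yellow'),'blue':g('blue')},g('red'))
q=onz(s,im,g('green'),.043)[:2]-v[:2]; print('green th',np.arctan2(q[1],q[0])-v[2]+np.pi-2*np.pi*0)
E
```

```text
th_tool 0.555 r 0.0748 d 0.0203 z 0.0593 F [-0.5  2.1  1.5] t 5.9 j7 [ 0.08  0.39  0.2   2.2  -0.14  0.56  2.34]
{'green': [(np.float64(241.8), np.float64(203.9), np.int32(509))], 'yellow': [(np.float64(146.6), np.float64(229.6), np.int32(462))], 'blue': [(np.float64(398.2), np.float64(295.5), np.int32(340))], 'red': [(np.float64(242.3), np.float64(224.4), np.int32(94))]}
fit [ 0.4928 -0.146  -0.1712] res mm [[-0.2, -0.2], [0.2, -0.8], [0.0, 1.0]]
red r,th 0.0908 0.5469
green th 0.548638978978556
```

{"fn": "carry_out", "kwargs": {
  "hand": [0, 0, 0, 0, 0, 0, 0, 0],
  "linear": [
    [0, 0.6, 0],
    [0, 1.2, 0],
    [0, 1.2, 0],
    [0, 0, -3],
    [0, 0, -4],
    [0, 0, 0],
    [0, 0, 0],
    [0, 0, 0]
  ],
  "roll": [0, 0, 0, 0, 0, 0, 0, 0]
}}

```text
time_s: 6.75
position: [0.4041, -0.1264, 0.1287]
eef_rot: [0.602, -3.082, -0.001]
wrist_force: [0.6, 1.1, 0.8]
opening: -0.001
```

```bash
python3 - <<'E'
from meas import *
from plan import where,steps
s,im=grab('wrist','w6.png'); where(s)
b=blobs(s,im,(20,50,500,330)); print(b)
g=lambda n:b[n][0][:2]
v=solve(s,im,{'green':g('green'),'yellow':g('yellow'),'blue':g('blue')},g('red'))
a=v[2]; B=v[:2]+[.06*(np.cos(a)-np.sin(a)),.06*(np.cos(a)+np.sin(a))]; print(B); steps(B,.10,3.0,s)
E
```

```text
th_tool 0.556 r 0.0752 d 0.0512 z 0.1287 F [0.6 1.1 0.8] t 6.75 j7 [-0.02  0.24  0.24  2.18 -0.09  0.73  2.23]
{'green': [(np.float64(211.0), np.float64(180.0), np.int32(248))], 'yellow': [(np.float64(143.1), np.float64(199.1), np.int32(236))], 'blue': [(np.float64(328.2), np.float64(249.3), np.int32(196))], 'red': [(np.float64(210.8), np.float64(194.2), np.int32(45))]}
fit [ 0.493  -0.1458 -0.1705] res mm [[-0.1, -0.4], [0.1, -0.5], [0.0, 0.9]]
red r,th 0.0913 0.5511
[ 0.56228727 -0.09683488]
at [ 0.4041 -0.1264  0.1287] yaw -2.756 -> first shift [-15.77  -3.22   2.86] then roll 0.527
```

View pics/w6.png

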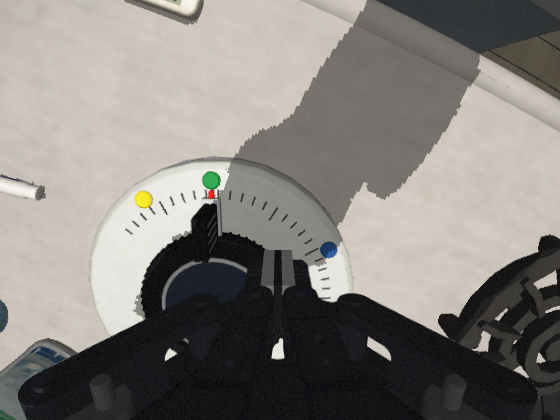

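```bash
python3 - <<'E'
from h import *
s,im=load('side0.png')
for uv in((357,205),(379,243),(334,220)):print(onz(s,im,uv,0.0).round(3))
E
```

```text
[0.754 0.028 0.   ]
[ 0.756 -0.187  0.   ]
[ 0.662 -0.053  0.   ]
```

{"fn": "carry_out", "kwargs": {
  "hand": [0, 0, 0, 0, 0, 0, 0, 0, 0, 0],
  "linear": [
    [-2.6, -0.53, 0],
    [-2.6, -0.53, 0],
    [-2.6, -0.53, 0],
    [-2.6, -0.53, 0],
    [-2.6, -0.53, 0],
    [-2.7, -0.53, 1],
    [0, 0, 1],
    [0, 0, 1],
    [0, 0, 0],
    [0, 0, 0]
  ],
  "roll": [0, 0, 0, 0, 0, 0, 0.13, 0.13, 0, 0]
}}

```text
time_s: 7.8
position: [0.5615, -0.0975, 0.0985]
eef_rot: [0.202, -3.133, 0.0]
wrist_force: [-0.0, 0.1, 0.5]
opening: -0.001
```

```bash
python3 - <<'E'
from meas import *
from plan import where,steps
s,im=grab('wrist','w7.png'); grab('side','sd7.png');steps((.5623,-.0968),.068,3.27,s)
print(s['wrist_force'],s['time_s'])
E
```

```text
at [ 0.5615 -0.0975  0.0985] yaw -3.013 -> first shift [-0.09  0.05  3.05] then roll 0.0
[-0.02900049  0.07156706  0.50611526] 7.8
```

View pics/w7.png

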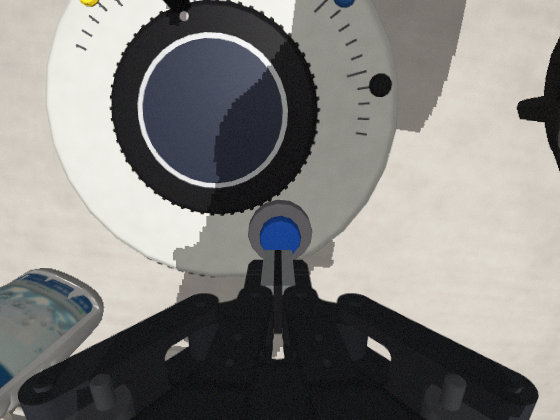

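View pics/sd7.png

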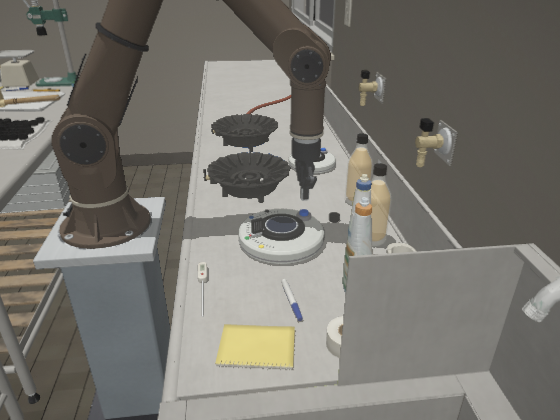

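{"fn": "carry_out", "kwargs": {
  "hand": [0, 0, 0, 0, 0, 0, 0, 0],
  "linear": [
    [0, 0, 1.5],
    [0, 0, 1.5],
    [0, 0, 0.6],
    [0, 0, 0.3],
    [0, 0, 0.3],
    [0, 0, 0.1],
    [0, 0, 0],
    [0, 0, 0]
  ],
  "roll": [0, 0, 0, 0, 0, 0, 0, 0]
}}

```text
time_s: 8.7
position: [0.5623, -0.0977, 0.0567]
eef_rot: [-0.196, 3.135, -0.0]
wrist_force: [-3.5, 0.7, 4.6]
opening: -0.001
```

{"fn": "carry_out", "kwargs": {
  "hand": [0, 0, 0, 0],
  "linear": [
    [0, 0, 0.15],
    [0, 0, 0.15],
    [0, 0, 0],
    [0, 0, 0]
  ],
  "roll": [0, 0, 0, 0]
}}

```text
time_s: 9.1
position: [0.5625, -0.0977, 0.0557]
eef_rot: [-0.196, 3.134, 0.001]
wrist_force: [-12.0, 2.3, 31.5]
opening: -0.002
```

{"fn": "carry_out", "kwargs": {
  "hand": [0, 0, 0, 0, 0, 0, 0, 0],
  "linear": [
    [0, 0, -0.5],
    [0, 0, -1.5],
    [0, 0, -3],
    [0, 0, -4],
    [0, 0, -4],
    [0, 0, -4],
    [0, 0, 0],
    [0, 0, 0]
  ],
  "roll": [0, 0, 0, 0, 0, 0, 0, 0]
}}

```text
time_s: 9.9
position: [0.5631, -0.0975, 0.2242]
eef_rot: [-0.197, 3.132, -0.0]
wrist_force: [-0.2, 0.8, -0.8]
opening: 0.002
```

{"fn": "carry_out", "kwargs": {
  "hand": [0, 0, 0, 0, 0, 0, 0, 0],
  "linear": [
    [2, 0, -4],
    [2, 0, -4],
    [2, 0, -2],
    [2, 0, 0],
    [0, 0, 0],
    [0, 0, 0],
    [0, 0, 0],
    [0, 0, 0]
  ],
  "roll": [0, 0, 0, 0, 0, 0, 0, 0]
}}

```text
time_s: 10.7
position: [0.4833, -0.1072, 0.3224]
eef_rot: [0.197, -3.134, 0.0]
wrist_force: [0.1, 0.1, 0.2]
opening: 0.008
```

```bash
python3 - <<'E'
from meas import *
s,im=grab('wrist','w8.png'); grab('side','sd8.png')
b=blobs(s,im,(150,50,430,300)); print(b,s['position'],s['time_s'])
g=lambda n:b[n][0][:2]
solve(s,im,{'green':g('green'),'yellow':g('yellow'),'blue':g('blue')},g('red'))
a=load('side0.png')[1]['pixels'];c=load('sd8.png')[1]['pixels']
d=cv2.absdiff(a,c).max(2); 
cv2.imwrite('pics/d8.png',np.hstack([c[150:380,190:400],cv2.cvtColor(d[150:380,190:400],cv2.COLOR_GRAY2BGR)]).repeat(1,0))
E
```

```text
{'green': [(np.float64(227.9), np.float64(100.5), np.int32(75))], 'yellow': [(np.float64(192.6), np.float64(122.9), np.int32(87))], 'blue': [(np.float64(306.1), np.float64(125.0), np.int32(67)), (np.float64(278.5), np.float64(231.1), np.int32(273)), (np.float64(175.6), np.float64(267.4), np.int32(17))], 'red': [(np.float64(229.9), np.float64(107.6), np.int32(11))]} [ 0.48332372 -0.10720032  0.32242998] 10.7
fit [ 0.4938 -0.1457 -0.1714] res mm [[-0.1, -0.2], [0.1, -0.4], [0.0, 0.6]]
red r,th 0.0926 0.5467
```

View pics/w8.png

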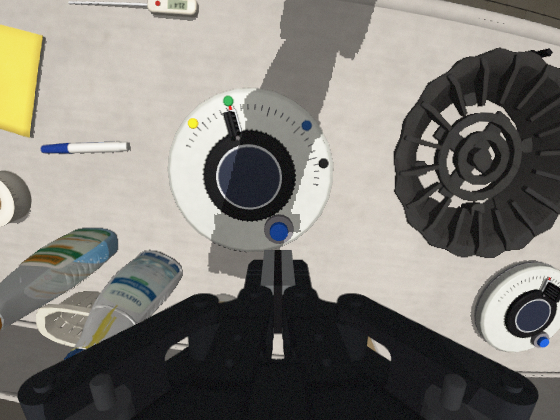

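View pics/d8.png

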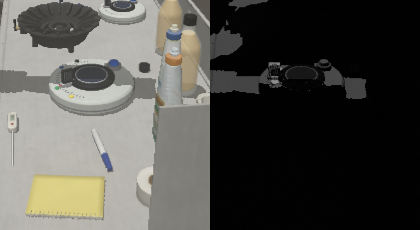

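```bash
python3 - <<'E'
from meas import *
s,im=load('sd8.png'); print(blobs(s,im,(225,195,340,270)).get('blue'))
bot.close_job()
E
```

```text
[(np.float64(303.8), np.float64(213.8), np.int32(12))]
the job is handed in; nothing more can be done
```

The ring now points at the green dot and I pressed the blue lamp button fully down. I have handed the job in.

- **Which viewer:** the one at side pixel (282, 235) measured about 230 mm across. The other, at (312, 160), measured about 179 mm, so I left it alone.
- **Ring:** with the gripper shut, I pushed the fin from one side with the outside of the fingers, from about 0.05 rad to the green dot at 0.55 rad. After backing off, the wrist camera read 0.551 rad. The last check after the button press read 0.547 rad, within about 0.003 rad of the dot.
- **Button:** the fingertip went down to z = 0.0557 m, just below the 0.056 m fully-down height, and the upward force rose to about 31 N. That shows it reached its stop. I then lifted clear.
- **Spring-back (not clearly confirmed):** in the last side picture the button's blue patch was smaller and about 2 pixels lower than at the start. The arm's shadow lay across it by then, so I put the change down to shadow. I did not check the button's height any other way.
- **Other things:** comparing the side picture before and after showed changes only from the ring and the arm's shadow, so nothing else in that view appears to have moved. The job took about 11 s and the robot ended clear of everything.

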